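Line up the reagent containers by height on the rail

TASK

Line up the four loose containers by height on the white rail, each standing upright on the middle of its own blue spot: the tallest on the spot next to the red end block, then the next tallest, and so on down to the shortest at the other end. Do not knock any of them over, and leave the glass flask standing where it is.

Things in the scene. Friction and masses are not known exactly. Their poses are not given: they have to be found in the camera images.
- blue_cap_bottle: white plastic bottle with blue screw cap and blue label bands, 100 mm tall; round body 46 mm in diameter up to 60 mm, then a shoulder; cap 28 mm in diameter from 80 to 100 mm. Loose, about 120 g, on the worktop at the start (top z = 0). Origin at the centre of its underside, z up along its axis.
- white_bottle: plain white plastic bottle with a narrow white cap, 88 mm tall; round body 40 mm in diameter up to 50 mm, then a shoulder; cap 25 mm in diameter from 68 to 88 mm. Loose, about 80 g, on the worktop at the start. Origin at the centre of its underside, z up along its axis.
- teal_cap_bottle: white plastic bottle with teal (blue-green) screw cap, 72 mm tall; round body 37 mm in diameter up to 40 mm, then a shoulder; cap 23 mm in diameter from 52 to 72 mm. Loose, about 60 g, on the worktop at the start. Origin at the centre of its underside, z up along its axis.
- small_pot: small squat white pot with a white lid as wide as the pot, 50 mm tall, 35 mm in diameter all the way up. Loose, about 30 g, on the worktop at the start. Origin at the centre of its underside, z up along its axis.
- flask: small conical clear glass flask, 64 mm in diameter at the base, 78 mm tall, loose among the containers; a bystander that must stay where it stands. Origin at the centre of its underside, z up along its axis.
- red_end: red block 70 x 14 x 12 mm, fixed across one end of the rail (either end), standing on its plate; the tallest container goes next to it. The block at the other end is white. Origin at the centre of its underside; x across the rail, y along it. The spots lie 52.5, 127.5, 202.5 and 277.5 mm from it.
- spot_1: one of four alike flat blue spots, 52 mm wide, numbered at random, in a straight row 75 mm apart on a fixed white rail (370 x 84 mm, plate top 8 mm above the worktop, grey lips 4 mm thick and 5 mm higher along both long edges). Origin: spot centre at plate-top height, where a container's underside rests; y along the rail, x across.
- spot_2: one of four alike flat blue spots, 52 mm wide, numbered at random, in a straight row 75 mm apart on a fixed white rail (370 x 84 mm, plate top 8 mm above the worktop, grey lips 4 mm thick and 5 mm higher along both long edges). Origin: spot centre at plate-top height, where a container's underside rests; y along the rail, x across.
- spot_3: one of four alike flat blue spots, 52 mm wide, numbered at random, in a straight row 75 mm apart on a fixed white rail (370 x 84 mm, plate top 8 mm above the worktop, grey lips 4 mm thick and 5 mm higher along both long edges). Origin: spot centre at plate-top height, where a container's underside rests; y along the rail, x across.
- spot_4: one of four alike flat blue spots, 52 mm wide, numbered at random, in a straight row 75 mm apart on a fixed white rail (370 x 84 mm, plate top 8 mm above the worktop, grey lips 4 mm thick and 5 mm higher along both long edges). Origin: spot centre at plate-top height, where a container's underside rests; y along the rail, x across.
Things that resemble listed ones, but are neither listed nor needed, are in the scene too. What is shaped like the teal_cap_bottle but orange or pink is not meant. Leave any pink look-alike of the small_pot alone.

How it is judged:
By the outcome, as a careful person would: the job done as asked, in the order asked, and still so for the second after the job is handed in, with the robot touching nothing.
It also fails if it takes over 118 s, if anything falls off the work surface, if the arm or the gripper's body presses on something with over 40 N, if the wrist force passes 120 N, or if a joint passes its speed limit or range.

ROBOT

A 6-joint arm with a two-finger parallel gripper is mounted at the origin on a cart in front of the work surface, level with it; the furniture and walls round the work are solid. World frame = base frame: x ahead of the robot, y to its left, z up, the work surface at z = 0. Lengths are in m, angles in rad, forces in N, time in s.
With the tool pointing down it reaches from about 0.275 to 0.85 m from the base axis. Payload 19 kg.
Tool frame: the origin (TCP) lies at the very end of the fingers, on their centre line; the grasp point (between the pads) lies 19 mm behind it; z points along the fingers, y is the line along which they close (so a half turn about z gives the same grasp; the last joint's range is limited). The gripper opens to 85 mm and grips with 20 to 120 N. Pads are 22 mm wide; open, the fingers measure 114 mm over their backs; the gripper's body (76 mm by 85 mm) begins 54 mm behind the grasp point. The pads swing forward as they close: fully open they stand 13 mm farther back than shut.
Start: joints at [1.202, 0.15, 1.437, -0, 1.554, -0.134], TCP at [0.134, 0.559, 0.231] pointing down, gripper open.
Joint ranges: [-2.8, 2.8], [-0.68, 2.1], [0.12, 2.68], [-1.39, 4.53], [0.16, 2.79], [-2.81, 2.81]. Speed limits (rad/s): [1.89, 1.89, 2.22, 3.01, 3.01, 3.01].

INTERFACE

Orientations are given as a unit quaternion [x, y, z, w].
In Python, from bench import robot, viewer gives the robot as it stands.
- The arm moves only by the tool carry_out, never from a script. Its argument "motion" is a list of rows, each a list of 2 entries, a list of its own where there are three numbers: the shift along the tool's x, y, z each as a share of 10 cm, from -1 to 1, then the turn, a rotation vector about the tool's x, y, z each as a share of 120 degrees, from -1 to 1. In form: [[[dx, dy, dz], [rx, ry, rz]], ...]. A call has 1 to 8 rows; each row is the pose to reach, as a shift and turn from the pose commanded when the call began, along the tool's axes at that moment; what a row does not reach only later rows make up. A row lasts 1/8 s, in which the tool goes at most 62.5 mm and 10.7 degrees, less where a joint would pass 70% of its speed; a pose out of reach is approached as far as the arm can. A call with a number of a shift or a turn outside -1 to 1 is refused whole. A call with a gripper value outside its range is refused whole. "jaw" is the opening, from 0 (shut) to 1 (fully open), set as the call begins (left out, the last holds). The fingers move at their own pace and stop on an object; "force" is the grip in N (left out, the last holds). Time passes only in rows, so rows that repeat a pose let the fingers close. It gives the time, the measured TCP pose, the force, the opening and the grip force at its end, in the units of the state.
- robot.sense(): the state, without advancing time (a new reading comes with each control period).
- viewer.read_camera(name): name is "scene" or "top"; returns a dict with "frame" (480x640x3 uint8, blue, green, red), "intrinsics" (3x3 intrinsics, pixels), "D" ([k1, k2, p1, p2, k3] as OpenCV has them; the pictures are not rectified), "R" (3x3) and "t" (3): a world point X has camera coordinates R X + t. Camera axes: x right, y down, z forward; pixel columns grow to the right and rows downward; lengths in m; the calibration is good to about 2 mm. A picture is of the moment at which its call begins. There is no depth.
- robot.hand_in(): hands the job in; it is judged then, once.
The state is a dict: "t": time; "qpos": joint angles; "qd": joint speeds; "joint_efforts": joint torques, N m; "tcp_pos": TCP position; "eef_rot": TCP orientation; "ft_force": force on the tool from outside, world axes, zero at the start; "wrist_torque": the same for the moment, N m; "width": finger opening in m; "gripper_force": force on a finger pad.
Only numpy, scipy, OpenCV 4.12 (cv2) and the standard library are available. Lean on these libraries where they do the work, as an engineer would, in place of code of your own. Each camera call takes 0.05 s, during which the arm holds its last target. There are 200 camera calls.

## Working session

There is one attempt and no reset: what is moved stays moved. The work goes in short steps, Python scripts to look and compute and a tool call to move; the robot and the scene stay as the last step left them, time stands still between calls to the robot, and variables do not carry over. Pictures are saved under pics/ and viewed, at most 14 in all, crops included, and the job is handed in when it is done.

Besides the shell and the picture viewer there is one more tool, called after "Emit:" as name(argument=value, ...), one argument or row to a line, values as JSON. carry_out: Moves the arm, as the interface text tells. Shift numbers are shares of 10 cm and turn numbers shares of 120 degrees, none past 1 either way. Its arguments: {"type":"object","properties":{"motion":{"type":"array","items":{"type":"array"}},"jaw":{"type":"number"},"force":{"type":"number"}},"required":["motion"]}

```bash
mkdir -p pics; ls; python3 - <<'E'
from bench import robot, viewer
import cv2
for n in("scene","top"):
    c=viewer.read_camera(n); cv2.imwrite(f"pics/{n}0.png",c["frame"]); print(n,c["intrinsics"].tolist(),c["D"],c["R"].tolist(),c["t"])
s=robot.sense(); print(s)
E
```

```text
pics
scene [[469.43293370050867, 0.0, 319.51636575826683], [0.0, 469.43293370050867, 240.54523774049346], [0.0, 0.0, 1.0]] [-0.02222732  0.          0.          0.          0.        ] [[0.7375640502832242, -0.6750823430192407, 0.016220415329378533], [-0.4513796742630339, -0.5107378464833154, -0.7317125404363265], [0.502250596208708, 0.5323632991794587, -0.6814203227779163]] [-0.45180487  0.24638249  0.84167818]
top [[545.7218590268365, 0.0, 317.4998651308568], [0.0, 545.7218590268365, 244.36328899066075], [0.0, 0.0, 1.0]] [0.01946789 0.         0.         0.         0.        ] [[0.02074320851970002, -0.9997092529134635, 0.012293451082297208], [-0.9840968727223584, -0.022585887261178203, -0.1761908703500267], [0.17641730186799365, -0.008443182802115904, -0.984279253192806]] [-0.09282508  0.56816166  1.48285856]
{'t': 0.1, 'qpos': array([ 1.20201195e+00,  1.50911358e-01,  1.43790638e+00,  1.00149664e-05,
        1.55382250e+00, -1.34015541e-01]), 'qd': array([-2.11494062e-04, -4.19917295e-05, -1.93752391e-03, -1.13346811e-03,
        4.32883073e-04,  3.52076172e-05]), 'joint_efforts': array([ 5.46891417e-03, -7.14365959e+01, -5.71813381e+01, -1.31044249e-05,
        6.89874811e-03, -2.22199577e-05]), 'tcp_pos': array([0.13370376, 0.5590229 , 0.23078003]), 'eef_rot': array([ 1.17115097e-01,  9.93118210e-01, -5.06081567e-04, -1.35148006e-04]), 'ft_force': array([ 0.52987694, -0.23861798,  0.87304385]), 'wrist_torque': array([ 0.0230573 ,  0.03168055, -0.00036468]), 'gripper_force': 0.0, 'width': 0.08556869240059074}
```

View pics/top0.png

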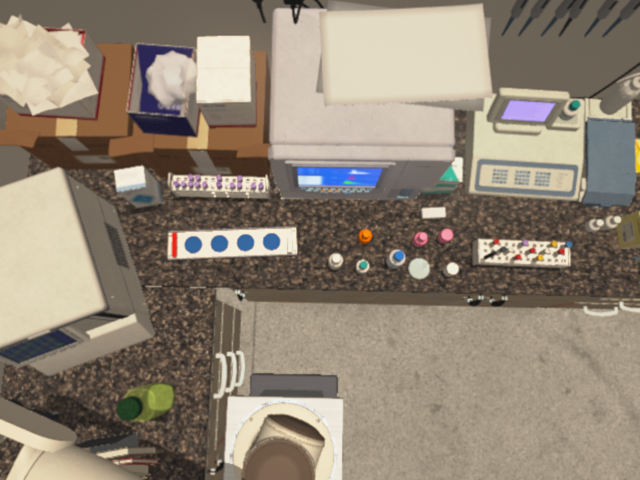

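View pics/scene0.png

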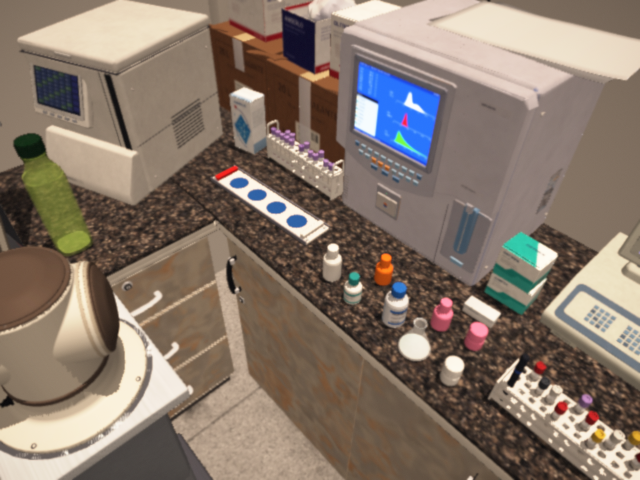

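Top view: white bottle at about (336,261), teal cap (363,266), blue cap (398,257), flask (419,268), white pot (452,269). The decoys are orange (365,236), pink bottle (420,239) and pink pot (447,236). The rail's red end is at (174,244) and its spots are at (193..272,243). I'll enlarge to confirm.

```bash
python3 - <<'E'
import cv2,numpy as np
a=cv2.imread("pics/top0.png")[215:290,310:470]; b=cv2.imread("pics/scene0.png")[235:395,310:510]
A=cv2.resize(a,None,fx=5,fy=5,interpolation=cv2.INTER_CUBIC)
B=cv2.resize(b,None,fx=3.75,fy=3.75,interpolation=cv2.INTER_CUBIC)
cv2.imwrite("pics/c1.png",A);cv2.imwrite("pics/c2.png",B)
cv2.imwrite("pics/c3.png",cv2.resize(cv2.imread("pics/top0.png")[215:275,155:315],None,fx=5,fy=5,interpolation=cv2.INTER_CUBIC))
E
```

```text
(no output)
```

View pics/c1.png

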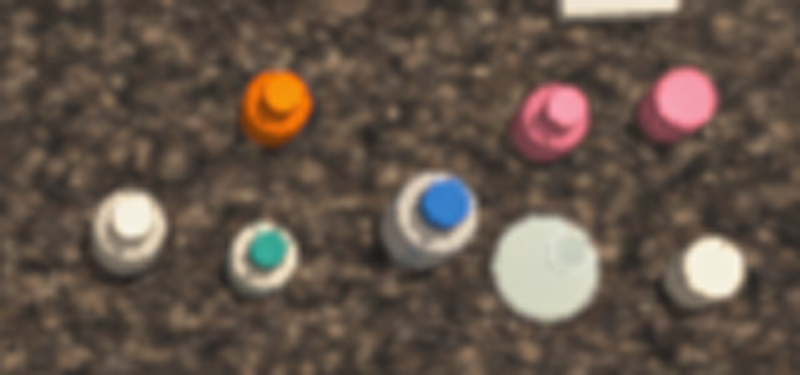

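View pics/c2.png

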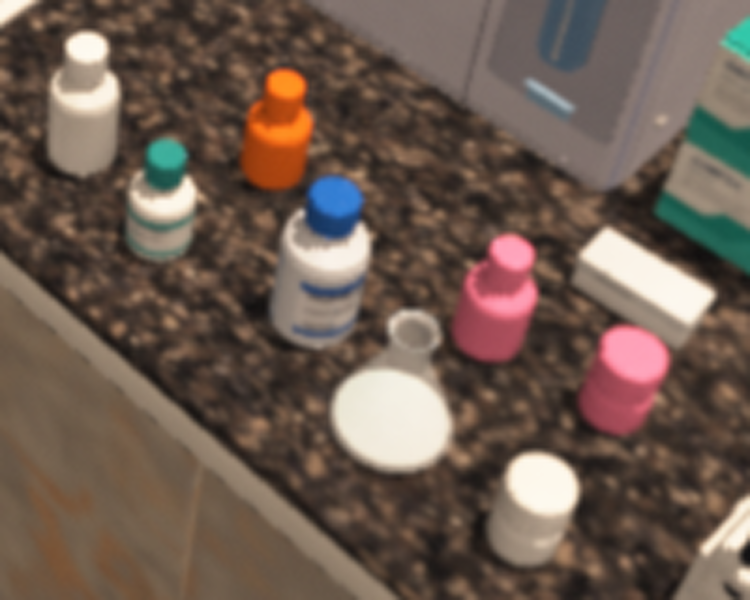

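View pics/c3.png

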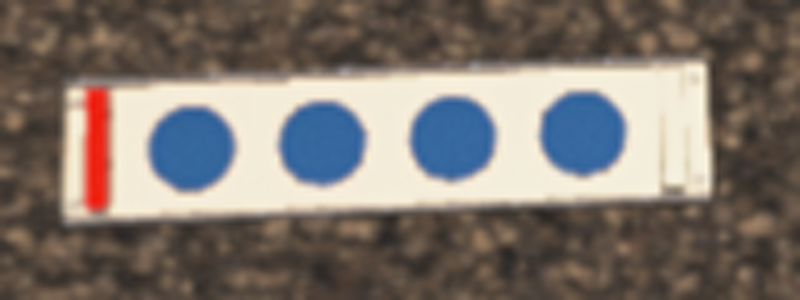

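```bash
cat > h.py <<'E'
import cv2,numpy as np
from bench import robot,viewer
from scipy.optimize import least_squares
def cam(n): return viewer.read_camera(n)
def pt(c,uv,z):
    n=cv2.undistortPoints(np.array([[uv]],float),c["intrinsics"],c["D"])[0,0]
    R=np.array(c["R"]);t=np.array(c["t"]); C=-R.T@t; d=R.T@np.array([n[0],n[1],1]); return (C+d*(z-C[2])/d[2])[:2]
def proj(c,X): return cv2.projectPoints(np.array([X],float),cv2.Rodrigues(np.array(c["R"]))[0],np.array(c["t"]),c["intrinsics"],c["D"])[0][0,0]
def spots(c,z=.008):
    f=c["frame"]; h=cv2.cvtColor(f,cv2.COLOR_BGR2HSV)
    m=cv2.inRange(h,(95,120,60),(125,255,255)); n,l,s,ce=cv2.connectedComponentsWithStats(m)
    return [(s[i,4],ce[i]) for i in range(1,n)]
E
python3 - <<'E'
from h import *
T=cam("top");S=cam("scene")
o={"white":((132,215),(87,44),.088),"teal":((268,250),(167,156),.072),"blue":((445,203),(335,195),.1),"pot":((714,268),(542,483),.05),"orange":((283,97),(287,85),.072),"pink":((568,109),(512,252),.072),"pinkpot":((687,98),(633,354),.05),"flaskrim":((572,254),(414,330),.078)}
for k,(a,b,z) in o.items():
    a=[(v+.5)/5-.5+q for v,q in zip(a,(310,215))]; b=[(v+.5)/3.75-.5+q for v,q in zip(b,(310,235))]
    print(k,pt(T,a,z).round(4),pt(S,b,z).round(4))
print("flask",pt(T,[310+545/5-.4,215+268/5-.4],.003))
for n,c in(("t",T),("s",S)):
    for a,ce in spots(c):
        if 120<a<500 : print(n,a,ce.round(1),pt(c,ce,.008).round(4))
    h=cv2.cvtColor(c["frame"],cv2.COLOR_BGR2HSV); m=cv2.inRange(h,(0,180,120),(5,255,255))|cv2.inRange(h,(175,180,120),(180,255,255))
    k,l,s,ce=cv2.connectedComponentsWithStats(m)
    for i in range(1,k):
        if s[i,4]>40: print("red",s[i,4],ce[i],pt(c,ce[i],.02))
E
```

```text
white [ 0.5279 -0.1314] [ 0.5266 -0.1328]
teal [ 0.5125 -0.2073] [ 0.5109 -0.2117]
blue [ 0.5365 -0.3006] [ 0.5351 -0.3032]
pot [ 0.5112 -0.4589] [ 0.5095 -0.4604]
orange [ 0.5987 -0.2152] [ 0.5991 -0.2186]
pink [ 0.5956 -0.3739] [ 0.5948 -0.3748]
pinkpot [ 0.6078 -0.4459] [ 0.6046 -0.4469]
flaskrim [ 0.5133 -0.3738] [ 0.5144 -0.3746]
flask [ 0.51556688 -0.37359825]
t 190 [245.  242.2] [0.5794 0.1286]
t 189 [271.1 241.2] [0.584  0.0537]
t 186 [192.9 244.1] [0.5703 0.2781]
t 188 [218.9 243.2] [0.5748 0.2036]
red 71 [173.98591549 244.33802817] [0.566284   0.32903975]
s 137 [242.1 127.5] [0.7478 0.5109]
s 139 [256.7 194.6] [0.5727 0.2009]
s 157 [275.8 207.2] [0.5774 0.1267]
s 173 [296.3 220.8] [0.582  0.0516]
s 193 [398.5 289.5] [ 0.5996 -0.2627]
red 45 [275.22222222  36.66666667] [1.30381714 1.04176063]
red 118 [225.95762712 172.18644068] [0.56141811 0.32369789]
red 62 [540.53225806 365.79032258] [ 0.64391351 -0.56316567]
red 63 [562.03174603 406.20634921] [ 0.59810384 -0.62832515]
red 75 [593.10666667 415.62666667] [ 0.62121904 -0.67259462]
```

```bash
python3 - <<'E'
from h import *
T=cam("top");S=cam("scene")
b=pt(S,(72,243),0);print("bottle base",b, "top-view base",pt(T,(165,401),0))
for z in(.2,.25,.3,.35):print(z,pt(S,(30,145),z),pt(T,(129,409),z))
print("tool px",proj(T,(.134,.559,.231)),proj(T,(.134,.559,.4)),proj(S,(.134,.559,.231)))
E
```

```text
bottle base [0.14076901 0.34669437] top-view base [0.13263972 0.32886368]
0.2 [0.16246389 0.46950803] [0.13428291 0.36202872]
0.25 [0.14992258 0.37178349] [0.14035168 0.34624842]
0.3 [0.13738127 0.27405894] [0.14642045 0.33046812]
0.35 [0.12483996 0.17633439] [0.15248922 0.31468783]
tool px [ 38.98395985 409.46436191] [ -2.36516594 419.79718629] [ -1.6488149 121.8068827]
```

```bash
python3 - <<'E'
from h import *
T=cam("top");S=cam("scene")
for n,s,t in(("cover right-back",(208,25),(66,171)),("cover right-front",(100,75),(108,316)),("panel right end",(140,160),(140,327)),("body right-back base",(222,130),(150,292))):
    r=min(((np.linalg.norm(pt(S,s,z)-pt(T,t,z)),z) for z in np.arange(0,.5,.01))); print(n,r,pt(S,s,r[1]),pt(T,t,r[1]))
print(pt(S,(133,200),0),pt(S,(222,133),0),pt(T,(150,320),.1))
cv2.imwrite("pics/c4.png",cv2.resize(T["frame"][150:450,0:330],None,fx=2,fy=2,interpolation=cv2.INTER_CUBIC))
E
```

```text
cover right-back (np.float64(0.008510404037606953), np.float64(0.34)) [0.66986671 0.50008215] [0.67668886 0.5051699 ]
cover right-front (np.float64(0.017256224454468644), np.float64(0.34)) [0.33101635 0.3858558 ] [0.34734754 0.3802818 ]
panel right end (np.float64(0.02878735213608156), np.float64(0.13)) [0.35530726 0.36118211] [0.32911158 0.37311937]
body right-back base (np.float64(0.13934198097015071), np.float64(0.19)) [0.52941891 0.25767067] [0.41465672 0.33670123]
[0.32307533 0.4037705 ] [0.68791153 0.53648914] [0.34846232 0.35763384]
```

View pics/c4.png

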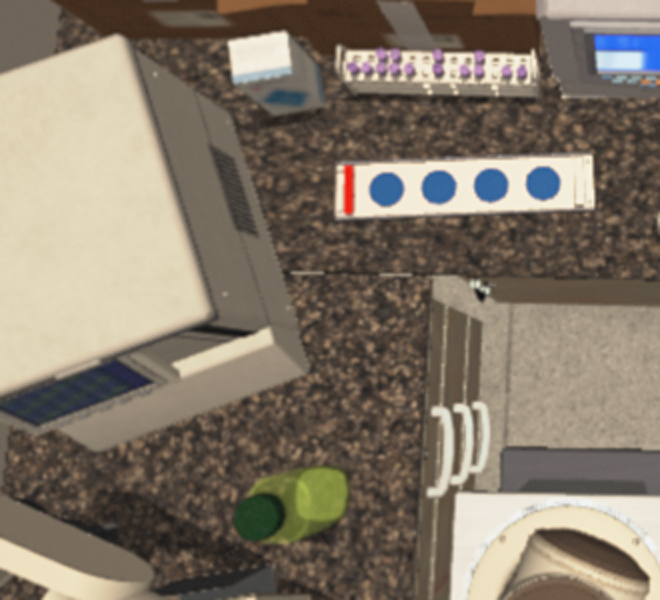

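Emit:
carry_out(
  motion=[
    [[0,0,-1],[0,0,0]],
    [[0,0,-1],[0,0,0]],
    [[0,0,-1],[0,0,0]],
  ],
  jaw=1,
  force=30,
)

```text
t: 0.78
tcp_pos: [0.134, 0.5598, 0.3344]
eef_rot: [0.117, 0.993, 0.002, 0.001]
ft_force: [0.5, -0.0, 0.1]
width: 0.0855
gripper_force: 0.0
```

Emit:
carry_out(
  motion=[
    [[0,0,-0.9],[0,0,0.638]],
    [[0,0,-0.9],[0,0,0.638]],
    [[0,0,-0.9],[0,0,0.638]],
    [[0,0,-0.9],[0,0,0.638]],
    [[0,0,-0.9],[0,0,0.638]],
    [[0,0,-0.9],[0,0,0.638]],
    [[0,0,-0.9],[0,0,0.638]],
    [[0,0,-0.9],[0,0,0.638]],
  ],
)

```text
t: 1.78
tcp_pos: [0.1338, 0.5592, 0.4204]
eef_rot: [0.707, 0.707, -0.001, 0.0]
ft_force: [-0.9, 0.1, 0.3]
width: 0.0852
gripper_force: 0.0
```

Emit:
carry_out(
  motion=[
    [[-1,1,0],[0,0,0]],
    [[-1,1,0],[0,0,0]],
    [[-1,1,0],[0,0,0]],
    [[-1,1,0],[0,0,0]],
  ],
)

```text
t: 2.28
tcp_pos: [0.2343, 0.4588, 0.4212]
eef_rot: [0.707, 0.707, -0.0, -0.0]
ft_force: [-1.3, 1.2, -0.2]
width: 0.085
gripper_force: 0.0
```

Emit:
carry_out(
  motion=[
    [[-1,1,0],[0,0,0]],
    [[-1,1,0],[0,0,0]],
    [[-1,1,0],[0,0,0]],
    [[-1,1,0],[0,0,0]],
  ],
)

```text
t: 2.78
tcp_pos: [0.3339, 0.3595, 0.421]
eef_rot: [0.707, 0.707, -0.0, -0.0]
ft_force: [-0.5, 0.3, 0.4]
width: 0.0856
gripper_force: 0.0
```

Emit:
carry_out(
  motion=[
    [[-1,1,0],[0,0,0]],
    [[-1,1,0],[0,0,0]],
    [[-1,1,0],[0,0,0]],
    [[-1,1,0],[0,0,0]],
  ],
)

```text
t: 3.28
tcp_pos: [0.4337, 0.26, 0.421]
eef_rot: [0.707, 0.707, -0.0, -0.0]
ft_force: [0.5, 0.4, -0.2]
width: 0.0852
gripper_force: 0.0
```

Emit:
carry_out(
  motion=[
    [[-1,1,0],[0,0,0]],
    [[-1,1,0],[0,0,0]],
    [[-1,1,0],[0,0,0]],
    [[-1,1,0],[0,0,0]],
  ],
)

```text
t: 3.78
tcp_pos: [0.5335, 0.1603, 0.421]
eef_rot: [0.707, 0.707, -0.0, -0.0]
ft_force: [-0.1, 0.4, 0.1]
width: 0.0853
gripper_force: 0.0
```

Emit:
carry_out(
  motion=[
    [[-1,0.02,0.8],[0,0,0]],
    [[-1,0.02,0.8],[0,0,0]],
    [[-1,0.02,0.8],[0,0,0]],
    [[-1,0.02,0.8],[0,0,0]],
  ],
)

```text
t: 4.28
tcp_pos: [0.5352, 0.0608, 0.3424]
eef_rot: [0.707, 0.708, 0.001, 0.0]
ft_force: [-0.8, 0.2, 0.7]
width: 0.0854
gripper_force: 0.0
```

Emit:
carry_out(
  motion=[
    [[-1,0,0.8],[0,0,0]],
    [[-1,0,0.8],[0,0,0]],
    [[-1,0,0.8],[0,0,0]],
    [[-1,0,0.8],[0,0,0]],
  ],
)

```text
t: 4.78
tcp_pos: [0.5362, -0.0395, 0.2628]
eef_rot: [0.707, 0.707, 0.001, 0.001]
ft_force: [-0.0, 0.2, -0.2]
width: 0.0855
gripper_force: 0.0
```

Emit:
carry_out(
  motion=[
    [[-1,0,0.2],[0,0,0]],
    [[-1,0,0.2],[0,0,0]],
    [[-1,0,0.2],[0,0,0]],
    [[-1,0,0.2],[0,0,0]],
  ],
)

```text
t: 5.28
tcp_pos: [0.5364, -0.1394, 0.2427]
eef_rot: [0.707, 0.708, 0.001, 0.001]
ft_force: [0.4, 0.3, 0.2]
width: 0.0853
gripper_force: 0.0
```

Emit:
carry_out(
  motion=[
    [[-1,0,0.2],[0,0,0]],
    [[-1,0,0.2],[0,0,0]],
    [[-1,0,0.2],[0,0,0]],
    [[-1,0,0.2],[0,0,0]],
  ],
)

```text
t: 5.78
tcp_pos: [0.5362, -0.2394, 0.2222]
eef_rot: [0.707, 0.707, 0.0, 0.0]
ft_force: [-0.6, 0.7, 0.5]
width: 0.0857
gripper_force: 0.0
```

Emit:
carry_out(
  motion=[
    [[-0.61,0,0],[0,0,0]],
    [[-0.61,0,0],[0,0,0]],
    [[-0.61,0,0],[0,0,0]],
    [[-0.61,0,0],[0,0,0]],
  ],
)

```text
t: 6.28
tcp_pos: [0.536, -0.3005, 0.2219]
eef_rot: [0.707, 0.708, 0.0, 0.0]
ft_force: [0.3, -0.0, -0.2]
width: 0.0855
gripper_force: 0.0
```

```bash
python3 - <<'E'
from h import *
T=cam("top");S=cam("scene");s=robot.sense();print(s["t"],s["tcp_pos"],s["qpos"])
print(proj(T,s["tcp_pos"]),proj(S,s["tcp_pos"]))
a=cv2.resize(T["frame"][180:300,310:510],None,fx=4,fy=4);b=cv2.resize(S["frame"][200:400,300:500],None,fx=3,fy=3)
cv2.imwrite("pics/g1.png",np.hstack([cv2.resize(a,(450,270)),b[:270*2:2,::2]]) if 0 else cv2.resize(S["frame"][150:400,280:560],None,fx=2.4,fy=2.4))
E
```

```text
6.375 [ 0.53587634 -0.3008672   0.22175215] [-6.36869923e-01  2.35808911e-01  1.35548935e+00 -2.96621006e-05
  1.54975409e+00 -6.37922016e-01]
[406.43607523 247.78449095] [407.60125159 238.14239972]
```

View pics/g1.png

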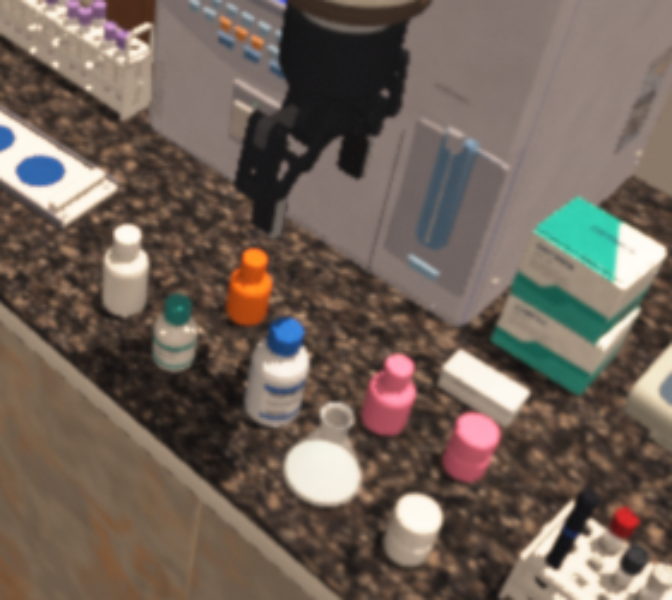

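Emit:
carry_out(
  motion=[
    [[0,0,0.5],[0,0,0]],
    [[0,0,1],[0,0,0]],
    [[0,0,1],[0,0,0]],
  ],
)

```text
t: 6.75
tcp_pos: [0.5343, -0.3004, 0.1185]
eef_rot: [0.707, 0.707, -0.0, -0.003]
ft_force: [0.2, -0.1, -0.6]
width: 0.0855
gripper_force: 0.0
```

Emit:
carry_out(
  motion=[
    [[0,0,0.3],[0,0,0]],
    [[0,0,0.6],[0,0,0]],
    [[0,0,0.88],[0,0,0]],
    [[0,0,0.88],[0,0,0]],
    [[0,0,0.88],[0,0,0]],
  ],
)

```text
t: 7.38
tcp_pos: [0.5366, -0.3025, 0.0359]
eef_rot: [0.707, 0.707, 0.0, 0.001]
ft_force: [-0.3, -0.5, -0.2]
width: 0.0853
gripper_force: 0.0
```

Emit:
carry_out(
  motion=[
    [[0,0,0],[0,0,0]],
    [[0,0,0],[0,0,0]],
    [[0,0,0],[0,0,0]],
    [[0,0,0],[0,0,0]],
    [[0,0,0],[0,0,0]],
    [[0,0,0],[0,0,0]],
    [[0,0,0],[0,0,0]],
    [[0,0,0],[0,0,0]],
  ],
  jaw=0.3,
  force=30,
)

```text
t: 8.38
tcp_pos: [0.5359, -0.3021, 0.0342]
eef_rot: [0.707, 0.707, 0.0, 0.001]
ft_force: [-1.1, 1.2, 6.3]
width: 0.0454
gripper_force: 29.8
```

Emit:
carry_out(
  motion=[
    [[0,0,-0.2],[0,0,0]],
    [[0,0,-0.5],[0,0,0]],
    [[0,0,-1],[0,0,0]],
    [[0,0,-1],[0,0,0]],
  ],
)

```text
t: 8.88
tcp_pos: [0.5369, -0.3028, 0.1375]
eef_rot: [0.707, 0.707, 0.0, 0.003]
ft_force: [-0.3, 0.2, -1.6]
width: 0.0453
gripper_force: 31.2
```

Emit:
carry_out(
  motion=[
    [[0.4,0,-0.5],[0,0,0]],
    [[0.7,0,-0.8],[0,0,0]],
    [[1,0,-0.8],[0,0,0]],
  ],
)

```text
t: 9.25
tcp_pos: [0.5361, -0.2012, 0.2153]
eef_rot: [0.707, 0.707, 0.0, 0.002]
ft_force: [0.7, -1.0, -2.4]
width: 0.0452
gripper_force: 31.4
```

Emit:
carry_out(
  motion=[
    [[0.4,0,0],[0,0,0]],
    [[0.7,0,0],[0,0,0]],
    [[1,0,0],[0,0,0]],
  ],
)

```text
t: 9.62
tcp_pos: [0.5353, -0.1008, 0.2125]
eef_rot: [0.707, 0.707, -0.0, -0.0]
ft_force: [0.2, 0.3, -1.2]
width: 0.0452
gripper_force: 31.4
```

Emit:
carry_out(
  motion=[
    [[0.4,0,0],[0,0,0]],
    [[0.7,0,0],[0,0,0]],
    [[1,0,0],[0,0,0]],
  ],
)

```text
t: 10.0
tcp_pos: [0.5353, -0.0008, 0.2125]
eef_rot: [0.707, 0.707, -0.0, -0.0]
ft_force: [-0.4, 0.9, -1.4]
width: 0.0455
gripper_force: 31.4
```

Emit:
carry_out(
  motion=[
    [[0.4,0,0],[0,0,0]],
    [[0.7,0,0],[0,0,0]],
    [[1,0,0],[0,0,0]],
  ],
)

```text
t: 10.38
tcp_pos: [0.5353, 0.0992, 0.2125]
eef_rot: [0.707, 0.707, -0.0, -0.0]
ft_force: [0.5, 1.0, -0.1]
width: 0.0453
gripper_force: 31.4
```

Emit:
carry_out(
  motion=[
    [[0.4,0.1,0],[0,0,0]],
    [[0.7,0.2,0],[0,0,0]],
    [[1,0.3,0],[0,0,0]],
  ],
)

```text
t: 10.75
tcp_pos: [0.5656, 0.1992, 0.2124]
eef_rot: [0.707, 0.707, -0.001, -0.0]
ft_force: [-0.4, 0.0, -1.1]
width: 0.0451
gripper_force: 31.4
```

Emit:
carry_out(
  motion=[
    [[0.4,0,0],[0,0,0]],
    [[0.79,0.03,0.5],[0,0,0]],
    [[0.79,0.03,1],[0,0,0]],
    [[0.79,0.03,1],[0,0,0]],
    [[0.79,0.03,1],[0,0,0]],
  ],
)

```text
t: 11.38
tcp_pos: [0.5694, 0.2769, 0.1151]
eef_rot: [0.707, 0.707, 0.001, 0.0]
ft_force: [0.7, -0.5, -0.2]
width: 0.0455
gripper_force: 31.5
```

```bash
python3 - <<'E'
from h import *
S=cam("scene");T=cam("top");s=robot.sense();print(s["t"],s["tcp_pos"],s["width"],s["ft_force"])
a=cv2.resize(S["frame"][40:265,150:350],(530,600));b=cv2.resize(T["frame"][180:280,150:250],(265,265))
b=np.vstack([b,np.zeros((335,265,3),np.uint8)]);cv2.imwrite("pics/g2.png",np.hstack([a,b]))
E
```

```text
11.475 [0.56981365 0.27698125 0.11587824] 0.045127751470272176 [ 1.01939294 -0.4625477  -0.7561159 ]
```

View pics/g2.png

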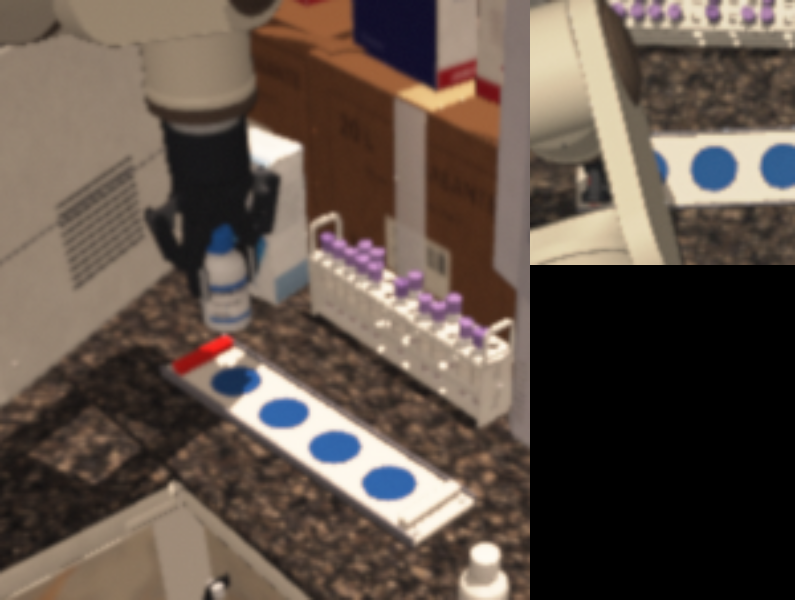

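Emit:
carry_out(
  motion=[
    [[0,0,0.3],[0,0,0]],
    [[0,0,0.5],[0,0,0]],
    [[0,0,0.6],[0,0,0]],
    [[0,0,0.66],[0,0,0]],
    [[0,0,0.69],[0,0,0]],
    [[0,0,0.69],[0,0,0]],
    [[0,0,0.69],[0,0,0]],
    [[0,0,0.69],[0,0,0]],
  ],
)

```text
t: 12.48
tcp_pos: [0.5688, 0.2771, 0.0446]
eef_rot: [0.707, 0.707, 0.0, 0.0]
ft_force: [0.1, -0.2, -1.6]
width: 0.0453
gripper_force: 31.5
```

Emit:
carry_out(
  motion=[
    [[0,0,0.01],[0,0,0]],
    [[0,0,0.02],[0,0,0]],
    [[0,0,0.02],[0,0,0]],
    [[0,0,0.02],[0,0,0]],
  ],
)

```text
t: 12.98
tcp_pos: [0.5687, 0.2771, 0.0423]
eef_rot: [0.707, 0.707, 0.0, 0.0]
ft_force: [-0.3, -0.3, 0.0]
width: 0.0451
gripper_force: 31.6
```

Emit:
carry_out(
  motion=[
    [[0,0,0],[0,0,0]],
    [[0,0,0],[0,0,0]],
    [[0,0,0],[0,0,0]],
    [[0,0,0],[0,0,0]],
    [[0,0,0],[0,0,0]],
    [[0,0,0],[0,0,0]],
  ],
  jaw=1,
)

```text
t: 13.72
tcp_pos: [0.5687, 0.2771, 0.0423]
eef_rot: [0.707, 0.707, -0.0, 0.0]
ft_force: [-0.7, -0.5, -0.6]
width: 0.0855
gripper_force: 0.0
```

Emit:
carry_out(
  motion=[
    [[0,0,-0.2],[0,0,0]],
    [[0,0,-0.6],[0,0,0]],
    [[0,0,-1],[0,0,0]],
    [[0,0,-1],[0,0,0]],
  ],
)

```text
t: 14.22
tcp_pos: [0.5702, 0.2776, 0.1474]
eef_rot: [0.707, 0.707, 0.003, 0.002]
ft_force: [0.3, 0.4, -0.1]
width: 0.085
gripper_force: 0.0
```

Emit:
carry_out(
  motion=[
    [[-0.5,0,-0.7],[0,0,0]],
    [[-1,0,-0.7],[0,0,0]],
    [[-1,0,-0.7],[0,0,0]],
  ],
)

```text
t: 14.6
tcp_pos: [0.5692, 0.1742, 0.2146]
eef_rot: [0.708, 0.706, 0.001, 0.001]
ft_force: [-1.0, -0.2, 0.5]
width: 0.0856
gripper_force: 0.0
```

Emit:
carry_out(
  motion=[
    [[-0.5,0,0],[0,0,0]],
    [[-1,-0.3,0],[0,0,0]],
    [[-1,-0.4,0],[0,0,0]],
  ],
)

```text
t: 14.98
tcp_pos: [0.5275, 0.0752, 0.2123]
eef_rot: [0.708, 0.706, -0.0, -0.0]
ft_force: [-0.4, 1.1, 0.8]
width: 0.0855
gripper_force: 0.0
```

Emit:
carry_out(
  motion=[
    [[-0.5,0,0],[0,0,0]],
    [[-1,0,0],[0,0,0]],
    [[-1,0,0],[0,0,0]],
  ],
)

```text
t: 15.35
tcp_pos: [0.5287, -0.0245, 0.2121]
eef_rot: [0.708, 0.706, -0.0, -0.0]
ft_force: [-0.1, 1.3, -0.5]
width: 0.0854
gripper_force: 0.0
```

Emit:
carry_out(
  motion=[
    [[-0.5,0,0],[0,0,0]],
    [[-1,0,0],[0,0,0]],
    [[-1,0,0],[0,0,0]],
  ],
)

```text
t: 15.72
tcp_pos: [0.5289, -0.1241, 0.212]
eef_rot: [0.708, 0.706, -0.0, -0.0]
ft_force: [0.3, 0.5, 0.9]
width: 0.0853
gripper_force: 0.0
```

```bash
python3 - <<'E'
from h import *
T=cam("top");S=cam("scene");s=robot.sense();print(s["t"],s["tcp_pos"],s["width"])
h=cv2.cvtColor(T["frame"],cv2.COLOR_BGR2HSV); hs=cv2.cvtColor(S["frame"],cv2.COLOR_BGR2HSV)
b=cv2.resize(T["frame"][215:275,155:315],None,fx=4,fy=4);a=cv2.resize(S["frame"][130:290,200:400],(640,360))
cv2.imwrite("pics/g3.png",np.vstack([b,a]))
E
```

```text
15.825 [ 0.52889979 -0.12180102  0.2121269 ] 0.08528700691075214
```

View pics/g3.png

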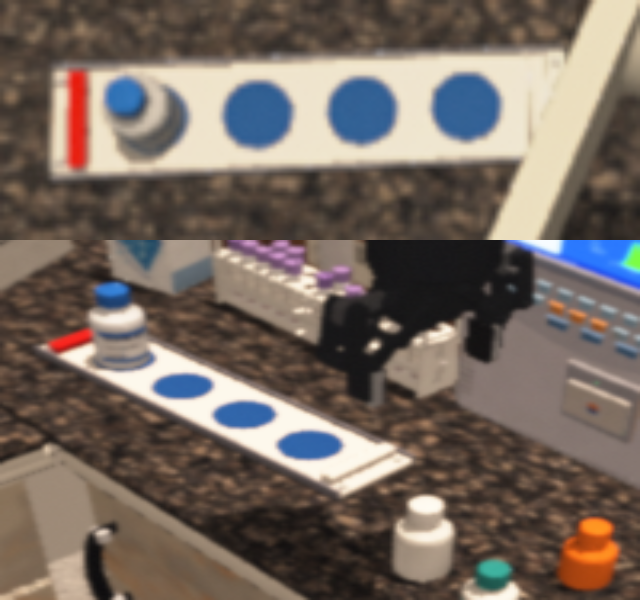

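```bash
python3 - <<'E'
from h import *
T=cam("top");S=cam("scene")
for n,c in(("t",T),("s",S)):
    for a,ce in spots(c):
        if 20<a<500:
          print(n,a,ce.round(1),"spot",pt(c,ce,.008).round(4),"cap",pt(c,ce,.103).round(4))
print(pt(T,(186.2,238.9),.108),pt(S,(200+113.5/3.2-.4,130+50/2.25-.3),.108))
print(proj(T,(.569,.277,.108)),proj(S,(.569,.277,.108)))
E
```

```text
t 24 [180.3  50.6] spot [1.1712 0.3521] cap [1.1179 0.3264]
t 22 [138.7 197.6] spot [0.7042 0.4436] cap [0.6795 0.4124]
t 66 [185.9 239. ] spot [0.5847 0.2989] cap [0.5672 0.2765]
t 190 [245.  242.2] spot [0.5794 0.1286] cap [0.5623 0.1166]
t 188 [271.  241.2] spot [0.5841 0.0538] cap [0.5667 0.0463]
t 188 [218.9 243.2] spot [0.5748 0.2036] cap [0.5579 0.187 ]
s 94 [74.7 93.5] spot [0.4436 1.0942] cap [0.3904 0.8771]
s 137 [242.2 127.6] spot [0.7476 0.5105] cap [0.656 0.367]
s 106 [235.  153.6] spot [0.6436 0.4009] cap [0.5652 0.2712]
s 139 [256.7 194.6] spot [0.5727 0.2009] cap [0.5032 0.0965]
s 157 [275.8 207.2] spot [0.5774 0.1267] cap [0.5073 0.0316]
s 173 [296.3 220.8] spot [0.582  0.0516] cap [ 0.5114 -0.0341]
[0.56668421 0.2746311 ] [0.56566147 0.270607  ]
[185.37301683 238.03717085] [234.70553239 150.4380622 ]
```

Emit:
carry_out(
  motion=[
    [[-0.09,-0.014,0.3],[0,0,0]],
    [[-0.09,-0.014,0.7],[0,0,0]],
    [[-0.09,-0.014,1],[0,0,0]],
    [[-0.09,-0.014,1],[0,0,0]],
  ],
)

```text
t: 16.42
tcp_pos: [0.5265, -0.1303, 0.1108]
eef_rot: [0.707, 0.708, -0.001, -0.002]
ft_force: [0.0, -0.3, 0.4]
width: 0.085
gripper_force: 0.0
```

Emit:
carry_out(
  motion=[
    [[0,0,0.3],[0,0,0]],
    [[0,0,0.6],[0,0,0]],
    [[0,0,0.88],[0,0,0]],
    [[0,0,0.88],[0,0,0]],
    [[0,0,0.88],[0,0,0]],
  ],
)

```text
t: 17.05
tcp_pos: [0.5282, -0.1319, 0.0263]
eef_rot: [0.707, 0.707, 0.0, 0.001]
ft_force: [0.7, 0.1, -0.2]
width: 0.0852
gripper_force: 0.0
```

Emit:
carry_out(
  motion=[
    [[0,0,0],[0,0,0]],
    [[0,0,0],[0,0,0]],
    [[0,0,0],[0,0,0]],
    [[0,0,0],[0,0,0]],
    [[0,0,0],[0,0,0]],
    [[0,0,0],[0,0,0]],
    [[0,0,0],[0,0,0]],
    [[0,0,0],[0,0,0]],
  ],
  jaw=0.3,
)

```text
t: 18.05
tcp_pos: [0.5274, -0.132, 0.025]
eef_rot: [0.707, 0.707, 0.0, 0.0]
ft_force: [-1.1, 1.1, 7.3]
width: 0.0398
gripper_force: 29.5
```

Emit:
carry_out(
  motion=[
    [[0,0,-0.2],[0,0,0]],
    [[0,0,-0.5],[0,0,0]],
    [[0,0,-1],[0,0,0]],
    [[0,0,-1],[0,0,0]],
  ],
)

```text
t: 18.55
tcp_pos: [0.5288, -0.1325, 0.1281]
eef_rot: [0.707, 0.707, 0.001, 0.003]
ft_force: [-0.5, -0.2, -1.1]
width: 0.0389
gripper_force: 30.6
```

Emit:
carry_out(
  motion=[
    [[0.4,0,-0.5],[0,0,0]],
    [[0.7,0,-0.8],[0,0,0]],
    [[1,0,-0.8],[0,0,0]],
  ],
)

```text
t: 18.92
tcp_pos: [0.5279, -0.0311, 0.2061]
eef_rot: [0.707, 0.707, 0.001, 0.001]
ft_force: [0.6, -0.0, -0.5]
width: 0.0396
gripper_force: 30.7
```

Emit:
carry_out(
  motion=[
    [[0.4,0.2,0],[0,0,0]],
    [[0.7,0.4,0],[0,0,0]],
    [[1,0.472,0],[0,0,0]],
  ],
)

```text
t: 19.3
tcp_pos: [0.5749, 0.0692, 0.2031]
eef_rot: [0.707, 0.707, -0.0, -0.0]
ft_force: [0.4, 0.1, -1.1]
width: 0.0393
gripper_force: 30.7
```

Emit:
carry_out(
  motion=[
    [[0.4,0,0],[0,0,0]],
    [[0.7,0,0],[0,0,0]],
    [[1,0,0],[0,0,0]],
  ],
)

```text
t: 19.68
tcp_pos: [0.5742, 0.1691, 0.2033]
eef_rot: [0.707, 0.707, -0.001, -0.0]
ft_force: [-0.2, 0.1, -1.3]
width: 0.04
gripper_force: 30.7
```

Emit:
carry_out(
  motion=[
    [[0.355,0,0],[0,0,0]],
    [[0.355,0,0.5],[0,0,0]],
    [[0.355,0,1],[0,0,0]],
    [[0.355,0,1],[0,0,0]],
    [[0.355,0,1],[0,0,0]],
  ],
)

```text
t: 20.3
tcp_pos: [0.5752, 0.2036, 0.106]
eef_rot: [0.707, 0.707, 0.001, 0.0]
ft_force: [0.0, 0.5, -0.2]
width: 0.0393
gripper_force: 30.8
```

Emit:
carry_out(
  motion=[
    [[0,0,0.3],[0,0,0]],
    [[0,0,0.5],[0,0,0]],
    [[0,0,0.62],[0,0,0]],
    [[0,0,0.68],[0,0,0]],
    [[0,0,0.7],[0,0,0]],
    [[0,0,0.71],[0,0,0]],
    [[0,0,0.715],[0,0,0]],
    [[0,0,0.715],[0,0,0]],
  ],
)

```text
t: 21.3
tcp_pos: [0.5746, 0.2036, 0.033]
eef_rot: [0.707, 0.707, 0.0, 0.0]
ft_force: [-0.1, 0.5, 0.4]
width: 0.0395
gripper_force: 30.8
```

Emit:
carry_out(
  motion=[
    [[0,0,0],[0,0,0]],
    [[0,0,0],[0,0,0]],
    [[0,0,0],[0,0,0]],
    [[0,0,0],[0,0,0]],
    [[0,0,0],[0,0,0]],
    [[0,0,0],[0,0,0]],
  ],
  jaw=1,
)

```text
t: 22.05
tcp_pos: [0.5745, 0.2036, 0.0328]
eef_rot: [0.707, 0.707, -0.0, 0.0]
ft_force: [-0.1, 0.5, -0.3]
width: 0.0854
gripper_force: 0.0
```

Emit:
carry_out(
  motion=[
    [[0,0,-0.2],[0,0,0]],
    [[0,0,-0.6],[0,0,0]],
    [[0,0,-1],[0,0,0]],
    [[0,0,-1],[0,0,0]],
  ],
)

```text
t: 22.55
tcp_pos: [0.5758, 0.2039, 0.1361]
eef_rot: [0.707, 0.707, 0.002, 0.001]
ft_force: [-0.2, 0.5, -0.7]
width: 0.0853
gripper_force: 0.0
```

Emit:
carry_out(
  motion=[
    [[-0.5,0,-0.7],[0,0,0]],
    [[-1,0,-0.7],[0,0,0]],
    [[-1,0,-0.7],[0,0,0]],
  ],
)

```text
t: 22.92
tcp_pos: [0.5749, 0.1006, 0.2037]
eef_rot: [0.708, 0.706, 0.0, 0.001]
ft_force: [0.3, 0.7, 0.6]
width: 0.0855
gripper_force: 0.0
```

Emit:
carry_out(
  motion=[
    [[-0.5,-0.3,0],[0,0,0]],
    [[-1,-0.627,0],[0,0,0]],
    [[-1,-0.627,0],[0,0,0]],
  ],
)

```text
t: 23.3
tcp_pos: [0.5102, 0.0017, 0.2022]
eef_rot: [0.708, 0.706, -0.0, -0.0]
ft_force: [0.6, 0.0, 0.5]
width: 0.0855
gripper_force: 0.0
```

Emit:
carry_out(
  motion=[
    [[-0.5,0,0],[0,0,0]],
    [[-1,0,0],[0,0,0]],
    [[-1,0,0],[0,0,0]],
  ],
)

```text
t: 23.68
tcp_pos: [0.5119, -0.0981, 0.2017]
eef_rot: [0.708, 0.706, -0.0, -0.001]
ft_force: [-0.2, 1.2, -0.4]
width: 0.0856
gripper_force: 0.0
```

Emit:
carry_out(
  motion=[
    [[-0.5,0,0],[0,0,0]],
    [[-1,0,0],[0,0,0]],
    [[-1,0,0],[0,0,0]],
    [[-1,0,0],[0,0,0]],
  ],
)

```text
t: 24.18
tcp_pos: [0.5121, -0.1951, 0.2022]
eef_rot: [0.707, 0.707, 0.0, -0.001]
ft_force: [-0.1, 0.3, -0.4]
width: 0.0853
gripper_force: 0.0
```

```bash
python3 - <<'E'
from h import *
T=cam("top");S=cam("scene");s=robot.sense();print(s["t"],s["tcp_pos"],s["width"])
b=cv2.resize(T["frame"][215:275,155:315],None,fx=5,fy=5,interpolation=cv2.INTER_CUBIC)
a=cv2.resize(S["frame"][140:290,200:400],(400,300),interpolation=cv2.INTER_CUBIC)
d=cv2.resize(T["frame"][215:290,310:410],(400,300),interpolation=cv2.INTER_CUBIC)
cv2.imwrite("pics/g4.png",np.vstack([b,np.hstack([a,d])]))
h=cv2.cvtColor(S["frame"],cv2.COLOR_BGR2HSV);
for n,c in(("t",T),("s",S)):
  h=cv2.cvtColor(c["frame"],cv2.COLOR_BGR2HSV); k,l,st,ce=cv2.connectedComponentsWithStats(cv2.inRange(h,(75,100,50),(92,255,255)))
  for i in range(1,k):
    if st[i,4]>15:print(n,st[i,4],ce[i],pt(c,ce[i],.070 if n=="t" else .064))
E
```

```text
24.275 [ 0.51205471 -0.19485867  0.2026203 ] 0.08532879697499055
t 62 [574.25806452 104.80645161] [ 0.99622049 -0.81861156]
t 134 [448.96268657 174.97014925] [ 0.77572504 -0.44996664]
t 18 [348.77777778 182.33333333] [ 0.74724845 -0.16516058]
s 29 [409.34482759 147.48275862] [0.98078302 0.03246437]
s 683 [523.14934114 247.238653  ] [ 0.85349475 -0.39212632]
s 439 [514.02961276 277.90205011] [ 0.75679355 -0.42687974]
s 114 [353.54385965 278.04385965] [ 0.51213731 -0.20954244]
s 388 [506.30412371 300.42268041] [ 0.69204967 -0.44830681]
```

View pics/g4.png

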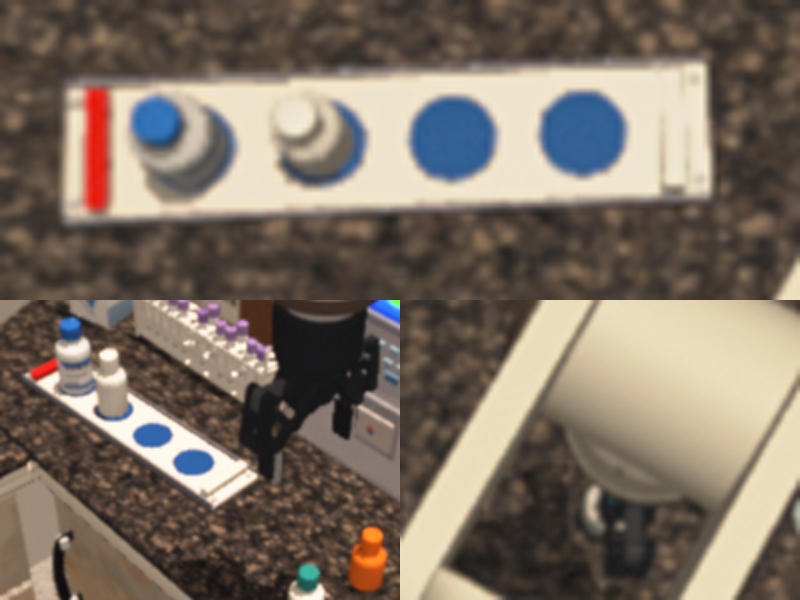

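Emit:
carry_out(
  motion=[
    [[-0.13,0,0.3],[0,0,0]],
    [[-0.13,0,0.7],[0,0,0]],
    [[-0.13,0,1],[0,0,0]],
    [[-0.13,0,1],[0,0,0]],
  ],
)

```text
t: 24.78
tcp_pos: [0.511, -0.2078, 0.1012]
eef_rot: [0.707, 0.707, -0.0, -0.002]
ft_force: [-0.5, 0.4, 0.1]
width: 0.0854
gripper_force: 0.0
```

Emit:
carry_out(
  motion=[
    [[0,0,0.3],[0,0,0]],
    [[0,0,0.6],[0,0,0]],
    [[0,0,0.8],[0,0,0]],
    [[0,0,0.9],[0,0,0]],
    [[0,0,0.9],[0,0,0]],
  ],
)

```text
t: 25.4
tcp_pos: [0.5121, -0.2093, 0.0135]
eef_rot: [0.707, 0.707, 0.0, 0.0]
ft_force: [0.2, -0.2, 0.1]
width: 0.0855
gripper_force: 0.0
```

Emit:
carry_out(
  motion=[
    [[0,0,0],[0,0,0]],
    [[0,0,0],[0,0,0]],
    [[0,0,0],[0,0,0]],
    [[0,0,0],[0,0,0]],
    [[0,0,0],[0,0,0]],
    [[0,0,0],[0,0,0]],
    [[0,0,0],[0,0,0]],
    [[0,0,0],[0,0,0]],
  ],
  jaw=0.25,
)

```text
t: 26.4
tcp_pos: [0.512, -0.2096, 0.0135]
eef_rot: [0.707, 0.707, 0.0, 0.0]
ft_force: [-1.1, 0.9, 6.3]
width: 0.0366
gripper_force: 29.5
```

Emit:
carry_out(
  motion=[
    [[0,0,-0.2],[0,0,0]],
    [[0,0,-0.5],[0,0,0]],
    [[0,0,-1],[0,0,0]],
    [[0,0,-1],[0,0,0]],
  ],
)

```text
t: 26.9
tcp_pos: [0.5132, -0.2103, 0.1167]
eef_rot: [0.707, 0.707, 0.001, 0.003]
ft_force: [1.0, 0.8, -0.6]
width: 0.0364
gripper_force: 30.2
```

Emit:
carry_out(
  motion=[
    [[0.4,0,-0.5],[0,0,0]],
    [[0.7,0,-0.8],[0,0,0]],
    [[1,0,-0.8],[0,0,0]],
  ],
)

```text
t: 27.28
tcp_pos: [0.5123, -0.1087, 0.1947]
eef_rot: [0.707, 0.707, 0.001, 0.002]
ft_force: [1.3, 0.7, -0.7]
width: 0.0363
gripper_force: 30.4
```

Emit:
carry_out(
  motion=[
    [[0.4,0.3,0],[0,0,0]],
    [[0.7,0.5,0],[0,0,0]],
    [[1,0.67,0],[0,0,0]],
  ],
)

```text
t: 27.65
tcp_pos: [0.5792, -0.0082, 0.1919]
eef_rot: [0.707, 0.707, -0.0, -0.0]
ft_force: [0.2, -0.7, -1.0]
width: 0.0365
gripper_force: 30.5
```

Emit:
carry_out(
  motion=[
    [[0.4,0,0],[0,0,0]],
    [[0.7,0,0],[0,0,0]],
    [[1,0,0],[0,0,0]],
  ],
)

```text
t: 28.02
tcp_pos: [0.5785, 0.0917, 0.1918]
eef_rot: [0.707, 0.707, -0.0, -0.0]
ft_force: [-0.2, 0.3, -0.4]
width: 0.0361
gripper_force: 30.5
```

Emit:
carry_out(
  motion=[
    [[0.38,0,0],[0,0,0]],
    [[0.38,0,0.5],[0,0,0]],
    [[0.38,0,1],[0,0,0]],
    [[0.38,0,1],[0,0,0]],
    [[0.38,0,1],[0,0,0]],
  ],
)

```text
t: 28.65
tcp_pos: [0.5795, 0.1285, 0.0945]
eef_rot: [0.707, 0.707, 0.001, 0.0]
ft_force: [0.7, -0.5, -0.5]
width: 0.0363
gripper_force: 30.5
```

Emit:
carry_out(
  motion=[
    [[0,0,0.3],[0,0,0]],
    [[0,0,0.5],[0,0,0]],
    [[0,0,0.62],[0,0,0]],
    [[0,0,0.68],[0,0,0]],
    [[0,0,0.7],[0,0,0]],
    [[0,0,0.71],[0,0,0]],
    [[0,0,0.715],[0,0,0]],
    [[0,0,0.715],[0,0,0]],
  ],
)

```text
t: 29.65
tcp_pos: [0.5789, 0.1286, 0.0215]
eef_rot: [0.707, 0.707, 0.0, 0.0]
ft_force: [0.1, -0.0, 0.1]
width: 0.0363
gripper_force: 30.5
```

Emit:
carry_out(
  motion=[
    [[0,0,0],[0,0,0]],
    [[0,0,0],[0,0,0]],
    [[0,0,0],[0,0,0]],
    [[0,0,0],[0,0,0]],
    [[0,0,0],[0,0,0]],
    [[0,0,0],[0,0,0]],
  ],
  jaw=1,
)

```text
t: 30.4
tcp_pos: [0.5788, 0.1286, 0.0213]
eef_rot: [0.707, 0.707, -0.0, 0.0]
ft_force: [0.3, 0.3, 0.0]
width: 0.0859
gripper_force: 0.0
```

Emit:
carry_out(
  motion=[
    [[0,0,-0.2],[0,0,0]],
    [[0,0,-0.6],[0,0,0]],
    [[0,0,-1],[0,0,0]],
    [[0,0,-1],[0,0,0]],
  ],
)

```text
t: 30.9
tcp_pos: [0.5802, 0.1288, 0.1246]
eef_rot: [0.707, 0.707, 0.002, 0.002]
ft_force: [0.6, 0.4, -0.4]
width: 0.085
gripper_force: 0.0
```

Emit:
carry_out(
  motion=[
    [[-0.5,0,-0.7],[0,0,0]],
    [[-1,0,-0.7],[0,0,0]],
    [[-1,0,-0.7],[0,0,0]],
  ],
)

```text
t: 31.28
tcp_pos: [0.5791, 0.0255, 0.1921]
eef_rot: [0.708, 0.706, 0.0, 0.001]
ft_force: [-0.6, 1.3, 0.5]
width: 0.0855
gripper_force: 0.0
```

Emit:
carry_out(
  motion=[
    [[-0.5,-0.3,0],[0,0,0]],
    [[-1,-0.68,0],[0,0,0]],
    [[-1,-0.68,0],[0,0,0]],
  ],
)

```text
t: 31.65
tcp_pos: [0.5089, -0.0733, 0.1906]
eef_rot: [0.708, 0.706, -0.0, -0.0]
ft_force: [1.7, 0.7, 1.1]
width: 0.0857
gripper_force: 0.0
```

Emit:
carry_out(
  motion=[
    [[-0.5,0,0],[0,0,0]],
    [[-1,0,0],[0,0,0]],
    [[-1,0,0],[0,0,0]],
  ],
)

```text
t: 32.02
tcp_pos: [0.5109, -0.1731, 0.1901]
eef_rot: [0.708, 0.706, -0.0, -0.001]
ft_force: [-0.8, 0.8, 0.4]
width: 0.0853
gripper_force: 0.0
```

Emit:
carry_out(
  motion=[
    [[-0.5,0,0],[0,0,0]],
    [[-1,0,0],[0,0,0]],
    [[-1,0,0],[0,0,0]],
  ],
)

```text
t: 32.4
tcp_pos: [0.511, -0.2725, 0.19]
eef_rot: [0.708, 0.706, -0.0, -0.001]
ft_force: [-1.2, 0.2, -0.2]
width: 0.0856
gripper_force: 0.0
```

Emit:
carry_out(
  motion=[
    [[-0.5,0,0],[0,0,0]],
    [[-1,0,0],[0,0,0]],
    [[-1,0,0],[0,0,0]],
  ],
)

```text
t: 32.78
tcp_pos: [0.5111, -0.3723, 0.19]
eef_rot: [0.708, 0.707, -0.0, -0.001]
ft_force: [0.3, 0.9, -0.4]
width: 0.0851
gripper_force: 0.0
```

Emit:
carry_out(
  motion=[
    [[-0.5,0,0],[0,0,0]],
    [[-0.885,0,0],[0,0,0]],
    [[-0.885,0,0],[0,0,0]],
    [[-0.885,0,0],[0,0,0]],
  ],
)

```text
t: 33.28
tcp_pos: [0.5115, -0.458, 0.191]
eef_rot: [0.707, 0.707, 0.0, -0.0]
ft_force: [0.0, -0.6, 0.6]
width: 0.0854
gripper_force: 0.0
```

```bash
python3 - <<'E'
from h import *
T=cam("top");S=cam("scene");s=robot.sense();print(s["t"],s["tcp_pos"],s["width"])
def over(c,x0,y0,w,h,f,objs):
    im=cv2.resize(c["frame"][y0:y0+h,x0:x0+w],None,fx=f,fy=f,interpolation=cv2.INTER_CUBIC)
    for x,y,z,r in objs:
        a=np.linspace(0,2*np.pi,40); P=np.c_[x+r*np.cos(a),y+r*np.sin(a),z+0*a]
        p=cv2.projectPoints(P,cv2.Rodrigues(np.array(c["R"]))[0],np.array(c["t"]),c["intrinsics"],c["D"])[0].reshape(-1,2)
        cv2.polylines(im,[np.int32(((p-[x0,y0])+.5)*f-.5)],True,(0,0,255),1)
    return im
def objs(sp): 
    o=[]
    for (x,y),(h,b,bh,cd) in zip(sp,((.1,.046,.06,.028),(.088,.04,.05,.025),(.072,.037,.04,.023))):
        o+=[(x,y,.008,b/2),(x,y,.008+bh,b/2),(x,y,.008+h,cd/2),(x,y,.008,.026)]
    return o
t=[(.5703,.2781),(.5748,.2036),(.5794,.1286)]; q=[(.5681,.2757),(.5727,.2009),(.5774,.1267)]
A=over(T,165,215,100,55,7,objs(t));B=over(S,215,140,100,76,7,objs(q))
B=B[:,:];w=min(A.shape[1],B.shape[1]);v=np.vstack([A[:,:w],B[:,:w]]);print(v.shape);cv2.imwrite("pics/g5.png",cv2.resize(v,None,fx=.6,fy=.6) if v.shape[0]>1000 else v[:,:])
cv2.imwrite("pics/g5.png",np.hstack([cv2.resize(A,(400,220)),np.zeros((220,400,3),np.uint8)])) if 0 else None
x=np.zeros((600,800,3),np.uint8);A2=cv2.resize(A,(440,242));B2=cv2.resize(B,(470,357));x[:242,:440]=A2;x[243:600,:470]=B2
C=cv2.resize(S["frame"][220:400,400:500],(320,576));x[:576,480:]=C;cv2.imwrite("pics/g5.png",x)
E
```

```text
33.375 [ 0.5113952  -0.45814747  0.19153916] 0.08527242852908759
(917, 700, 3)
```

View pics/g5.png

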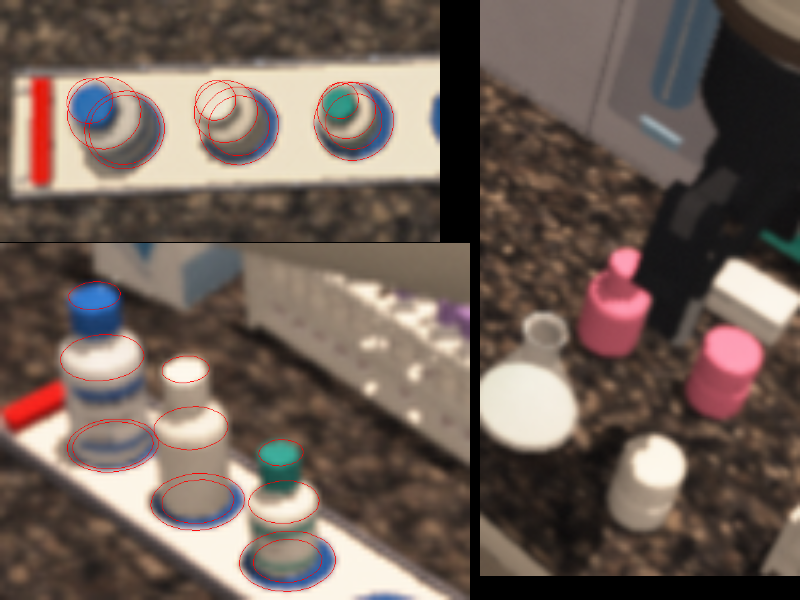

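Emit:
carry_out(
  motion=[
    [[0,0,0.3],[0,0,0]],
    [[0,0,0.7],[0,0,0]],
    [[0,0,1],[0,0,0]],
    [[0,0,1],[0,0,0]],
  ],
)

```text
t: 33.88
tcp_pos: [0.5103, -0.4581, 0.0896]
eef_rot: [0.707, 0.707, 0.0, -0.002]
ft_force: [0.2, -0.4, 0.6]
width: 0.0857
gripper_force: 0.0
```

Emit:
carry_out(
  motion=[
    [[0,0,0.3],[0,0,0]],
    [[0,0,0.6],[0,0,0]],
    [[0,0,0.75],[0,0,0]],
    [[0,0,0.785],[0,0,0]],
    [[0,0,0.785],[0,0,0]],
  ],
)

```text
t: 34.5
tcp_pos: [0.5111, -0.4603, 0.0142]
eef_rot: [0.707, 0.707, -0.0, 0.001]
ft_force: [0.2, -0.8, -0.2]
width: 0.0855
gripper_force: 0.0
```

Emit:
carry_out(
  motion=[
    [[0,0,0],[0,0,0]],
    [[0,0,0],[0,0,0]],
    [[0,0,0],[0,0,0]],
    [[0,0,0],[0,0,0]],
    [[0,0,0],[0,0,0]],
    [[0,0,0],[0,0,0]],
    [[0,0,0],[0,0,0]],
    [[0,0,0],[0,0,0]],
  ],
  jaw=0.2,
)

```text
t: 35.5
tcp_pos: [0.5107, -0.4601, 0.0133]
eef_rot: [0.707, 0.707, -0.0, 0.0]
ft_force: [-1.4, 0.1, 5.5]
width: 0.0336
gripper_force: 29.6
```

Emit:
carry_out(
  motion=[
    [[0,0,-0.2],[0,0,0]],
    [[0,0,-0.5],[0,0,0]],
    [[0,0,-1],[0,0,0]],
    [[0,0,-1],[0,0,0]],
  ],
)

```text
t: 36.0
tcp_pos: [0.5119, -0.4613, 0.1187]
eef_rot: [0.707, 0.707, -0.0, 0.004]
ft_force: [-0.1, 0.9, -0.5]
width: 0.0339
gripper_force: 29.9
```

Emit:
carry_out(
  motion=[
    [[0.4,0,-0.5],[0,0,0]],
    [[0.7,0,-0.8],[0,0,0]],
    [[1,0,-0.8],[0,0,0]],
  ],
)

```text
t: 36.38
tcp_pos: [0.5112, -0.3594, 0.1961]
eef_rot: [0.707, 0.707, 0.0, 0.002]
ft_force: [-0.1, -0.0, -0.5]
width: 0.0338
gripper_force: 30.1
```

Emit:
carry_out(
  motion=[
    [[0.4,0,0],[0,0,0]],
    [[0.7,0,0],[0,0,0]],
    [[1,0,0],[0,0,0]],
  ],
)

```text
t: 36.75
tcp_pos: [0.5105, -0.2587, 0.1932]
eef_rot: [0.707, 0.707, -0.0, 0.0]
ft_force: [0.5, 0.6, 0.5]
width: 0.0337
gripper_force: 30.1
```

Emit:
carry_out(
  motion=[
    [[0.4,0,0],[0,0,0]],
    [[0.7,0,0],[0,0,0]],
    [[1,0,0],[0,0,0]],
  ],
)

```text
t: 37.12
tcp_pos: [0.5105, -0.1588, 0.1932]
eef_rot: [0.707, 0.707, -0.0, 0.0]
ft_force: [0.8, -0.1, -0.2]
width: 0.034
gripper_force: 30.1
```

Emit:
carry_out(
  motion=[
    [[0.4,0.3,0],[0,0,0]],
    [[0.7,0.5,0],[0,0,0]],
    [[1,0.722,0],[0,0,0]],
  ],
)

```text
t: 37.5
tcp_pos: [0.5833, -0.0587, 0.1932]
eef_rot: [0.707, 0.707, -0.0, 0.0]
ft_force: [0.2, -0.4, -0.3]
width: 0.0342
gripper_force: 30.2
```

Emit:
carry_out(
  motion=[
    [[0.4,0,0],[0,0,0]],
    [[0.7,0,0],[0,0,0]],
    [[1,0,0],[0,0,0]],
  ],
)

```text
t: 37.88
tcp_pos: [0.5827, 0.0412, 0.193]
eef_rot: [0.707, 0.707, -0.0, -0.0]
ft_force: [0.6, -0.6, -0.0]
width: 0.034
gripper_force: 30.2
```

Emit:
carry_out(
  motion=[
    [[0.135,0,0],[0,0,0]],
    [[0.135,0,0.5],[0,0,0]],
    [[0.135,0,1],[0,0,0]],
    [[0.135,0,1],[0,0,0]],
    [[0.135,0,1],[0,0,0]],
  ],
)

```text
t: 38.5
tcp_pos: [0.5839, 0.0533, 0.0949]
eef_rot: [0.707, 0.707, 0.001, 0.001]
ft_force: [0.2, 0.7, 0.6]
width: 0.0341
gripper_force: 30.2
```

Emit:
carry_out(
  motion=[
    [[0,0,0.3],[0,0,0]],
    [[0,0,0.5],[0,0,0]],
    [[0,0,0.62],[0,0,0]],
    [[0,0,0.68],[0,0,0]],
    [[0,0,0.7],[0,0,0]],
    [[0,0,0.71],[0,0,0]],
    [[0,0,0.715],[0,0,0]],
    [[0,0,0.715],[0,0,0]],
  ],
)

```text
t: 39.5
tcp_pos: [0.5831, 0.0536, 0.0215]
eef_rot: [0.707, 0.707, 0.0, 0.0]
ft_force: [0.6, 0.0, -0.0]
width: 0.0342
gripper_force: 30.2
```

Release, retreat and check.

Emit:
carry_out(
  motion=[
    [[0,0,0],[0,0,0]],
    [[0,0,0],[0,0,0]],
    [[0,0,0],[0,0,0]],
    [[0,0,0],[0,0,0]],
    [[0,0,0],[0,0,0]],
    [[0,0,0],[0,0,0]],
  ],
  jaw=1,
)

```text
t: 40.25
tcp_pos: [0.5829, 0.0536, 0.0213]
eef_rot: [0.707, 0.707, -0.0, 0.0]
ft_force: [0.1, -0.2, 0.4]
width: 0.0853
gripper_force: 0.0
```

Emit:
carry_out(
  motion=[
    [[0,0,-0.2],[0,0,0]],
    [[0,0,-0.6],[0,0,0]],
    [[0,0,-1],[0,0,0]],
    [[0,0,-1],[0,0,0]],
  ],
)

```text
t: 40.75
tcp_pos: [0.5844, 0.0535, 0.1245]
eef_rot: [0.707, 0.707, 0.002, 0.002]
ft_force: [0.2, -0.0, -0.2]
width: 0.0856
gripper_force: 0.0
```

Emit:
carry_out(
  motion=[
    [[-0.5,0,-0.7],[0,0,0]],
    [[-1,0,-0.7],[0,0,0]],
    [[-1,0,-0.7],[0,0,0]],
  ],
)

```text
t: 41.12
tcp_pos: [0.5832, -0.0496, 0.1921]
eef_rot: [0.708, 0.706, 0.0, 0.001]
ft_force: [-0.5, 0.2, -0.6]
width: 0.0853
gripper_force: 0.0
```

Emit:
carry_out(
  motion=[
    [[-0.5,-0.3,0],[0,0,0]],
    [[-1,-0.5,0],[0,0,0]],
    [[-1,-0.5,0],[0,0,0]],
    [[-1,-0.5,0],[0,0,0]],
  ],
)

```text
t: 41.62
tcp_pos: [0.5329, -0.1458, 0.1906]
eef_rot: [0.707, 0.707, -0.0, -0.001]
ft_force: [-0.8, -0.4, 0.1]
width: 0.0854
gripper_force: 0.0
```

```bash
python3 - <<'E'
from h import *
T=cam("top");S=cam("scene");s=robot.sense();print(s["t"],s["tcp_pos"])
L=((.1,.046,.06,.028),(.088,.04,.05,.025),(.072,.037,.04,.023),(.05,.035,.05,.035))
def over(c,x0,y0,w,h,f,sp):
    im=cv2.resize(c["frame"][y0:y0+h,x0:x0+w],None,fx=f,fy=f,interpolation=cv2.INTER_CUBIC)
    for (x,y),(H,b,bh,cd) in zip(sp,L):
      for z,r in((.008,b/2),(.008+H,cd/2)):
        a=np.linspace(0,2*np.pi,40); P=np.c_[x+r*np.cos(a),y+r*np.sin(a),z+0*a]
        p=cv2.projectPoints(P,cv2.Rodrigues(np.array(c["R"]))[0],np.array(c["t"]),c["intrinsics"],c["D"])[0].reshape(-1,2)
        cv2.polylines(im,[np.int32(((p-[x0,y0])+.5)*f-.5)],True,(0,0,255),1)
    return im
A=over(T,165,215,130,50,6,[(.5703,.2781),(.5748,.2036),(.5794,.1286),(.584,.0537)]);B=over(S,215,140,120,100,5,[(.5681,.2757),(.5727,.2009),(.5774,.1267),(.582,.0516)])
x=np.zeros((600,800,3),np.uint8);x[:250,:650]=cv2.resize(A,(650,250));x[250:600,:420]=cv2.resize(B,(420,350));x[250:600,425:]=cv2.resize(S["frame"][230:400,300:482],(375,350));cv2.imwrite("pics/g6.png",x)
E
```

```text
41.725 [ 0.53316967 -0.14532959  0.19083163]
```

View pics/g6.png

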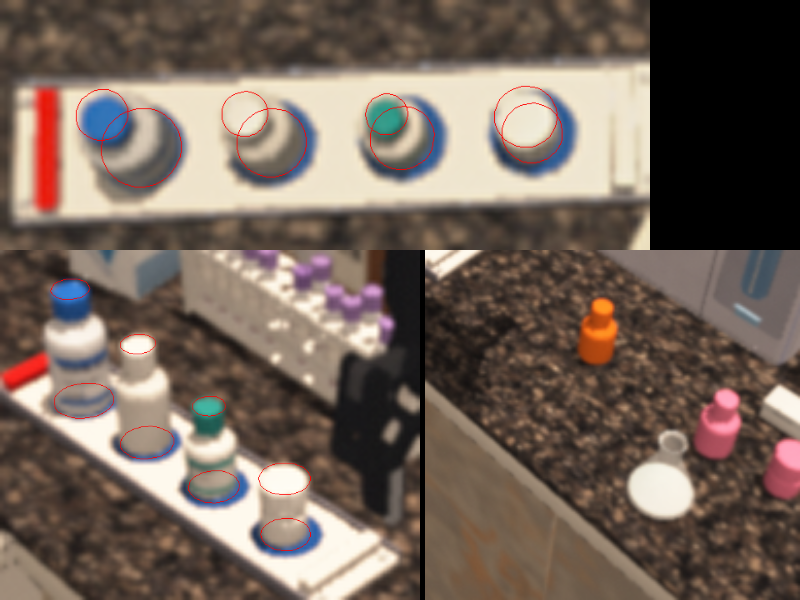

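```bash
python3 -c "
from bench import robot
print(robot.hand_in())"
```

```text
the job is handed in; nothing more can be done
None
```

The job is handed in: from the red block outward stand blue-cap, white, teal-cap and pot, all upright and within about 4 mm of their spot centres in the camera check; blue-cap is the least exact, and the flask was left alone.

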